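Unlock the bench torch and hold it slanting on the valve

TASK

The torch stands locked, lens down, in its bench holster: push the lock slide fully open, until it snaps into its detent, and draw the torch up out of the holster. Then turn the torch so that it slants about 45 degrees with its lens end low and aimed at the middle of the ball valve's brass body, the lens about 15 cm from it, and keep it there. The program finishes while the gripper still holds the torch still in the air, touching nothing else; the lock stays open and the valve and the other things on the bench are left where they lie.

Things in the scene. Friction and masses are not known exactly. Their poses are not given: they have to be found in the camera images.
- holster: Fixed steel holster on a wooden block (96 x 222 x 45 mm, y = -69 to 153 mm) behind the vice. Origin on the bench, on the axis of its round well, z up. Well block 84 x 84 mm, 105 mm high; well 54 mm wide, floor 55, mouth 105 mm up. An equally high deck runs along +y to 132 mm; rails to 115 mm high at x = +-38 mm. Vice: 180 mm high, back to x = 0.56 m; shelf edge: x = 0.78 m, 320 to 360 mm up.
- lock (a joint): Aluminium lock slide, 0 locked, 0.040 m fully open, moving along the holster's +y; starts at 0 to 4 mm. Plate 106 to 112 mm above the bench; locked, its fork (36 mm gap) keeps the torch's head in. Slides with about 1 N to 0.026 m; then a spring ball resists with up to about 4 N until 0.034 m, from where it pushes the slide home to 0.040 m and holds it.
- lock_tab (a point): Top centre of the slide's upright tab, 152 mm above the bench, moving with the slide: 76 mm along the holster's +y from the well axis when locked, 116 mm when open. Tab 12 mm thick (holster y), 30 mm wide (x), 40 mm high; push its face that looks to the torch, or pinch it across its thickness.
- torch: Torch, 150 mm long, about 0.16 kg. Origin: centre of the lens; z runs along the axis from lens to tail, so it shines along -z. Head 50 mm in diameter to z = 38 mm, narrowing to the round black handle, 30 mm in diameter, from z = 46 mm to the tail at 150 mm. It stands lens down on the well floor, lens 55 and tail 205 mm above the bench.
- torch_handle (a point): Point on the torch's axis in the middle of the upper handle, 115 mm from the lens towards the tail; a good place to grip (30 mm across). Axes as the torch's.
- valve: Loose brass ball valve on the bench. Brass body 62 mm long (y), 32 mm wide (x), 36 mm high, centred at y = +38 mm; red lever from there to y = -67 mm, 46 to 49 mm high. Origin on the bench, z up. To its left, from y = 0.14 m on, stands an open case, 110 mm high; its raised lid, 410 mm high, is at x = 0.67 to 0.71 m.
- valve_body (a point): Middle of the valve's brass body, 20 mm above the bench: the point to aim the torch at.
- brass_nipple: Brass threaded nipple, standing, 32 x 36 x 38 mm, bystander. Origin under its centre.
- ball_pein_hammer: Hammer with wooden handle, 94 x 304 x 27 mm, lying, long along y; bystander. Origin under its centre.
- flux_tin: Low round tin, 63 x 64 x 32 mm, bystander. Origin under its centre.
- solder_spool: Spool standing on its flange, 76 x 72 x 44 mm, bystander. Origin under its centre.
- die_head_3: Round steel die head, 52 x 52 x 49 mm, bystander. Origin under its centre.
- screwdriver_flat: Screwdriver with yellow handle, 26 x 189 x 33 mm, lying, long along y; bystander.

How it is judged:
By the outcome, as a careful person would: the job done as asked, in the order asked, and still so for the second after the job is handed in, while the arm keeps its last pose, push and grip.
It also fails if it takes over 51 s, if anything falls off the work surface, if the arm or the gripper's body presses on something with over 40 N, if the wrist force passes 120 N, or if a joint passes its speed limit or range.

ROBOT

A 6-joint arm with a two-finger parallel gripper is mounted at the origin on a cart in front of the work surface, level with it; the furniture and walls round the work are solid. World frame = base frame: x ahead of the robot, y to its left, z up, the work surface at z = 0. Lengths are in mm, angles in rad, forces in N, time in s.
With the tool pointing down it reaches from about 325 to 850 mm from the base axis. Payload 15.5 kg.
Tool frame: the origin (TCP) lies midway between the tips of the shut fingers; the grasp point (between the pads) lies 19 mm behind it; z points along the fingers, y is the direction in which the jaws open and shut (so a half turn about z gives the same grasp; the last joint's range is limited). The gripper opens to 91 mm and grips with 3 to 60 N. Pads are 32 mm wide; open, the fingers measure 118 mm over their backs; the gripper's body (76 mm by 178 mm) begins 60 mm behind the grasp point.
Start: joints at [1.252, 0.494, 1.345, -0, 1.302, -0.096], TCP at [138.096, 609.554, 213.915] pointing down, gripper open.
Joint ranges: [-2.91, 2.91], [-0.82, 2.16], [0.22, 2.67], [-1.22, 4.37], [0.12, 2.79], [-3.08, 3.08]. Speed limits (rad/s): [1.89, 1.89, 2.57, 3.01, 3.01, 3.01].

INTERFACE

Orientations are given as [roll, pitch, yaw] about the fixed x, y, z axes, in that order (R = Rz(yaw) Ry(pitch) Rx(roll)).
In Python, from bench import movep, movel, goto_joints, move_gripper, hold, ik, observe, snapshot, MotionError, sign_off, recognise, place_of gives the robot as it stands. The module is installed in compiled form; this text tells all that it offers. Calls block until the motion is done:
- movep(position, orientation): joint-space move of the TCP to a pose.
- movel(position, rotation=None, velocity=150): straight line of the TCP; rotation=None keeps the orientation; velocity is the mean speed in mm/s.
- goto_joints(angles): joint-space move.
- move_gripper(opening, grasp_force=None): finger opening in mm; grasp_force is the grip in N (None keeps the last); returns when the fingers have stopped.
- hold(seconds).
- ik(position, orientation): joint angles nearest the present ones, or None.
- observe(): the state.
- snapshot(name): name is "side" or "top"; returns a dict with "pixels" (480x640x3 uint8, red, green, blue), "fx", "fy", "cx", "cy" (pixels), "D" ([k1, k2, p1, p2, k3] as OpenCV has them; the pictures are not rectified), "pose" (4x4, takes a point from camera to world coordinates). Camera axes: x right, y up, looking along -z (the intrinsics and any distortion apply to the point x, -y, -z); pixel columns grow to the right and rows downward; lengths in mm; the calibration is good to about 2 mm. A picture is of the moment at which its call begins. There is no depth.
A pose or a line that the arm cannot do raises MotionError and nothing moves.
- sign_off(): hands the job in, once; it reports no verdict.
Trained networks look in a picture, given as the dict that the camera call returned (one of the last four; its "shot" number tells which), for a name from the list of things; names that differ only in an ending like _2 or _b are one class to them, and where a whole thing is asked for, a point or a joint stands for the part that bears it (a point fixed in the world has none). Each returns a list of dicts, best first, with "confidence" (0 to 1); they miss things now and then, are a little off and sometimes report something else, mostly with a low value. They report only what shows in the picture. A call takes as long as a camera call.
- recognise(name, picture): "centre" ([x, y, z] in mm, in world coordinates, good to about 4 mm: the middle of the surface that is visible of it).
- place_of(name, picture): "centre" ([x, y, z] in mm, in world coordinates, good to about 4 mm: a listed point, or the origin of a listed thing).
The state is a dict: "time": time; "joint_pos": joint angles; "joint_velocities": joint speeds; "joint_torque": joint torques, N m; "position": TCP position; "eef_rot": TCP orientation; "ft_force": force on the tool from outside, world axes, zero at the start; "torque": the same for the moment, N m; "opening": finger opening in mm.
Only numpy, scipy, OpenCV 4.12 (cv2) and the standard library are available. Lean on these libraries where they do the work, as an engineer would, in place of code of your own. Each camera call takes 0.05 s, during which the arm holds its last target.

## Working session

There is one attempt and no reset: what is moved stays moved. The work goes in short steps, each a Python script; the robot and the scene stay as the last script left them, time stands still between calls to the robot, and variables do not carry over. Pictures are saved under pics/ and viewed, and the job is handed in when it is done.

```bash
mkdir -p pics; cat > h.py <<'E'
from bench import *
import numpy as np, cv2
def snap(n,f):
    s=snapshot(n); cv2.imwrite('pics/'+f+'.png',s['pixels'][:,:,::-1]); return s
def proj(s,P):
    P=np.atleast_2d(np.array(P,float)); T=np.linalg.inv(s['pose'])
    c=P@T[:3,:3].T+T[:3,3]; c=c*[1,-1,-1]
    K=np.array([[s['fx'],0,s['cx']],[0,s['fy'],s['cy']],[0,0,1]])
    return cv2.projectPoints(c,np.zeros(3),np.zeros(3),K,np.array(s['D'],float))[0][:,0]
def ray(s,uv):
    K=np.array([[s['fx'],0,s['cx']],[0,s['fy'],s['cy']],[0,0,1]])
    u=cv2.undistortPoints(np.array([[uv]],float),K,np.array(s['D'],float))[0,0]
    d=s['pose'][:3,:3]@np.array([u[0],-u[1],-1]); return s['pose'][:3,3],d
E
python3 - <<'E'
from h import *
np.set_printoptions(precision=1,suppress=True)
for c in ['side','top']:
    s=snap(c,c+'1'); print(c,s['pose'][:3,3],-s['pose'][:3,2])
    for n in ['holster','lock_tab','torch','torch_handle','valve','valve_body']:
        for r in place_of(n,s)[:2]: print(n,np.array(r['centre']),round(r['confidence'],2),proj(s,r['centre'])[0])
o=observe();print(o['time'],o['position'],o['eef_rot'],o['ft_force'],o['opening'])
E
```

```text
side [215.9 154.8 843.1] [ 0.4 -0.3 -0.8]
holster [ 633.8 -211.7    4.9] 0.69 [332.5 233.8]
lock_tab [ 641.  -136.   150.1] 0.89 [296.4 206.2]
lock_tab [ 635.3 -212.6  165.7] 0.2 [334.7 180. ]
torch [ 639.3 -212.8   56.6] 0.59 [331.8 216.2]
torch [740.1 -62.4   1.1] 0.29 [237.7 238.8]
torch_handle [ 638.4 -214.   167.7] 0.89 [334.2 177.7]
valve [685.4  18.8   1.7] 0.81 [217.1 281.4]
valve_body [645.9   3.7  17.1] 0.74 [234.7 288. ]
valve_body [ 752.4 -251.8    2. ] 0.31 [311.2 186.9]
top [ 483.4 -139.4 1153. ] [ 0.1  0.  -1. ]
holster [ 637.7 -210.4    1.6] 0.87 [364.5 222.8]
lock_tab [ 635.7 -131.3  146.2] 0.78 [326.4 212.3]
torch [ 642.1 -212.9   54.6] 0.63 [367.5 217.1]
torch_handle [ 640.2 -211.1  170.6] 0.66 [371. 209.]
valve [681.1  16.2  -0.4] 0.64 [257.4 199.7]
valve [416.7  39.5   1.2] 0.57 [241.4 325.5]
valve_body [ 642.  -213.3  170.1] 0.48 [372.2 208.1]
0.7 [138.1 609.5 213.9] [-3.1  0.   2.9] [-0.3  0.9  0.4] 91.0302592585536
```

View pics/side1.png

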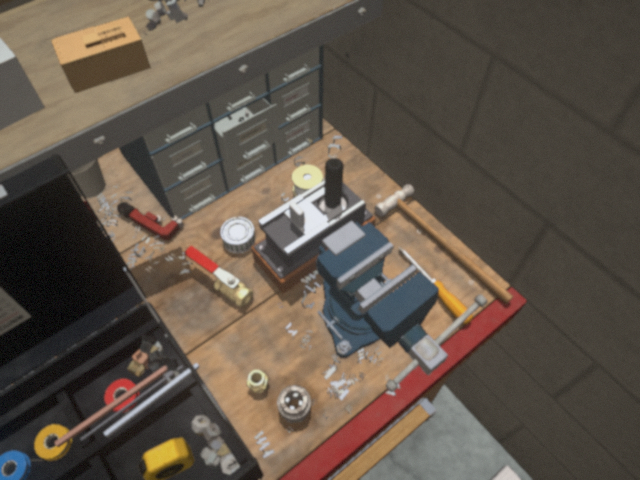

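View pics/top1.png

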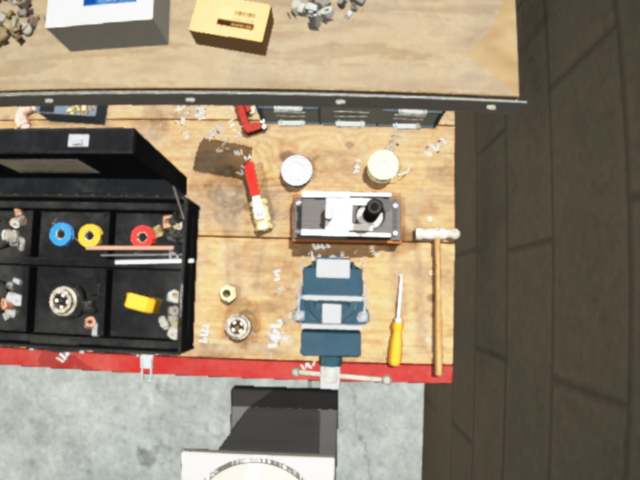

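The side view shows the torch handle at about (334,180), the tab at (297,212) and the valve body at (238,291). In the top view the torch is at (372,208), the tab at (330,213) and the brass body at (261,220). I'll check these against projected overlays.

```bash
python3 - <<'E'
from h import *
np.set_printoptions(precision=1,suppress=True)
S={c:snap(c,c+'2') for c in ['side','top']}
for c,s in S.items():
    for n in ['holster','lock_tab','torch','torch_handle','valve','valve_body']:
        for r in place_of(n,s)[:2]: print(c,n,np.array(r['centre']),round(r['confidence'],2))
def ell(c,r,z): return [[c[0]+r*np.cos(a),c[1]+r*np.sin(a),z] for a in np.linspace(0,6.28,24)]
H=np.array([639.3,-212.3])
for c,(x0,y0,x1,y1) in {'side':(180,140,390,310),'top':(225,130,425,280)}.items():
    s=S[c]; k=4; im=cv2.resize(s['pixels'][y0:y1,x0:x1,::-1].copy(),None,fx=k,fy=k,interpolation=cv2.INTER_CUBIC)
    def dr(P,col):
        p=(proj(s,P)-[x0,y0]+.5)*k-.5; cv2.polylines(im,[p.astype(np.int32)],True,col,1)
    dr(ell(H,15,205),(0,0,255)); dr(ell(H,15,120),(0,0,255)); dr(ell(H,27,105),(255,0,0))
    t=H+[0,76]
    dr([[t[0]+a,t[1]+b,152] for a,b in [(-15,-6),(15,-6),(15,6),(-15,6)]],(0,255,0))
    dr([[H[0]+a,H[1]+b,45] for a,b in [(-48,-69),(48,-69),(48,153),(-48,153)]],(255,255,0))
    vo=np.array([683,17.5]); vb=np.array([646,5.]); d=(vb-vo)/np.linalg.norm(vb-vo); n=np.array([-d[1],d[0]]); b=vo+38*d
    print(b)
    dr([[*(b+d*u*31+n*v*16),20] for u,v in [(-1,-1),(1,-1),(1,1),(-1,1)]],(255,0,255))
    dr([[*(vo+d*u),47] for u in (0,-67)],(255,0,255))
    cv2.imwrite(f'pics/z_{c}.png',im)
E
```

```text
side holster [ 636.2 -214.4    1.6] 0.83
side lock_tab [ 636.3 -136.7  149.3] 0.66
side torch [ 639.  -212.9   52.8] 0.76
side torch_handle [ 637.5 -212.   164.7] 0.73
side valve [684.1  17.5   1.8] 0.57
side valve [ 640.9 -213.    54.6] 0.54
side valve_body [643.5   7.7  19.6] 0.84
top holster [ 640.9 -212.9   -0.2] 0.71
top lock_tab [ 637.4 -132.9  146.2] 0.65
top torch [ 641.7 -213.9   56.5] 0.81
top torch_handle [ 644.4 -212.6  169.2] 0.58
top valve [684.   14.   -2.4] 0.68
top valve_body [647.8   5.9  17. ] 0.7
[647.    5.3]
[647.    5.3]
```

View pics/z_side.png

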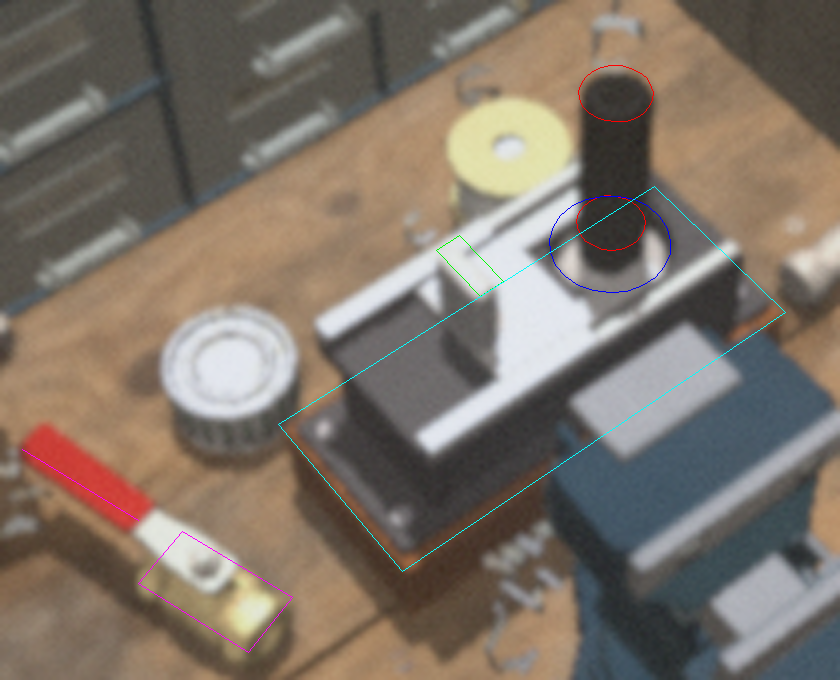

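View pics/z_top.png

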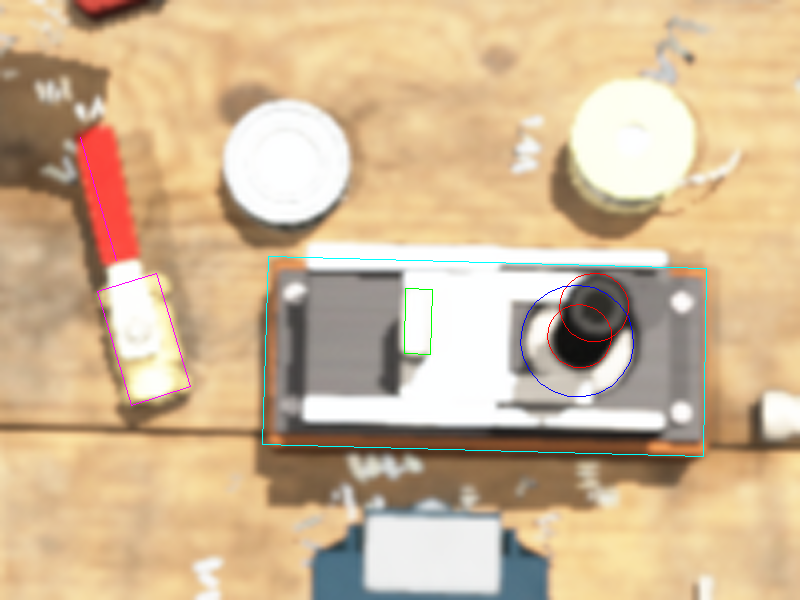

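```bash
cat >> h.py <<'E'
from scipy.spatial.transform import Rotation as Ro
def rpy(z,ysign=1):
    z=np.array(z,float); z/=np.linalg.norm(z)
    # jaws horizontal
    y=np.array([-z[1],z[0],0]) if np.hypot(z[0],z[1])>1e-3 else np.array([0,1.,0]); y/=np.linalg.norm(y); y*=ysign
    return Ro.from_matrix(np.c_[np.cross(y,z),y,z]).as_euler('xyz')
E
python3 - <<'E'
from h import *
np.set_printoptions(precision=2,suppress=True)
B=np.array([646,4.,20])
for sg in (1,-1):
    d=rpy([0,0,-1],sg); print(sg,d)
    for p in [(638,-158,260),(638,-158,140),(639.5,-212.5,151),(639.5,-212.5,310),(500,-100,350)]: print(p,ik(p,d))
    for az in (0,-.2,.2):
        z=np.array([np.cos(az),np.sin(az),-1])/2**.5
        print(az,ik(B-z*(265-19),rpy(z,sg)), rpy(z,sg))
E
```

```text
1 [3.14 0.   3.14]
(638, -158, 260) [-0.33  0.5   1.2   0.    1.44 -1.9 ]
(638, -158, 140) [-0.33  0.61  1.34  0.    1.19 -1.9 ]
(639.5, -212.5, 151) [-0.41  0.62  1.29  0.    1.23 -1.98]
(639.5, -212.5, 310) [-0.41  0.5   1.07  0.    1.57 -1.98]
(500, -100, 350) [-0.31  0.22  1.4   0.    1.52 -1.89]
0 [-0.25  0.23  2.42  2.56  0.33  1.95] [3.14 0.79 3.14]
-0.2 [0.12 0.25 2.36 3.93 0.32 1.04] [3.14 0.79 2.94]
0.2 [-0.58  0.25  2.37  1.73  0.53  2.34] [-3.14  0.79 -2.94]
-1 [3.14 0.   0.  ]
(638, -158, 260) [-0.33  0.5   1.2  -0.    1.44  1.24]
(638, -158, 140) [-0.33  0.61  1.34 -0.    1.19  1.24]
(639.5, -212.5, 151) [-0.41  0.62  1.29 -0.    1.23  1.16]
(639.5, -212.5, 310) [-0.41  0.5   1.07 -0.    1.57  1.16]
(500, -100, 350) [-0.31  0.22  1.4  -0.    1.52  1.26]
0 [-0.25  0.23  2.42  2.56  0.33 -1.19] [ 3.14 -0.79  0.  ]
-0.2 [ 0.12  0.25  2.36  3.93  0.32 -2.1 ] [ 3.14 -0.79 -0.2 ]
0.2 [-0.58  0.25  2.37  1.73  0.53 -0.8 ] [ 3.14 -0.79  0.2 ]
```

```bash
python3 - <<'E'
from h import *
np.set_printoptions(precision=2,suppress=True)
B=np.array([646,4.,20])
for el in (45,48):
  for az in np.arange(-1.6,.5,.2):
    e=np.radians(el); z=np.array([np.cos(az)*np.cos(e),np.sin(az)*np.cos(e),-np.sin(e)])
    for sg in (1,-1):
        R=Ro.from_euler('xyz',rpy(z,sg))
        for tw in (0,.8):
            q=ik(B-z*(265-19),(R*Ro.from_euler('z',tw)).as_euler('xyz'))
            if sg==1 or tw==0: print(el,round(az,1),sg,tw,q)
E
```

```text
45 -1.6 1 0 [ 0.5   0.83  1.   -0.67  1.73  0.57]
45 -1.6 1 0.8 [ 0.5   0.83  1.   -0.67  1.73  1.37]
45 -1.6 -1 0 [ 0.5   0.83  1.   -0.67  1.73 -2.58]
45 -1.4 1 0 [ 0.55  0.73  1.23 -0.72  1.54  0.54]
45 -1.4 1 0.8 [ 0.55  0.73  1.23 -0.72  1.54  1.34]
45 -1.4 -1 0 [ 0.55  0.73  1.23 -0.72  1.54 -2.6 ]
45 -1.2 1 0 [ 0.59  0.64  1.45 -0.79  1.35  0.52]
45 -1.2 1 0.8 [ 0.59  0.64  1.45 -0.79  1.35  1.32]
45 -1.2 -1 0 [ 0.59  0.64  1.45 -0.79  1.35 -2.63]
45 -1.0 1 0 [ 0.6   0.55  1.66 -0.88  1.16  0.5 ]
45 -1.0 1 0.8 [ 0.6   0.55  1.66 -0.88  1.16  1.3 ]
45 -1.0 -1 0 [ 0.6   0.55  1.66 -0.88  1.16 -2.64]
45 -0.8 1 0 [ 0.59  0.46  1.87 -1.02  0.96  0.5 ]
45 -0.8 1 0.8 [ 0.59  0.46  1.87 -1.02  0.96  1.3 ]
45 -0.8 -1 0 [ 0.59  0.46  1.87 -1.02  0.96 -2.64]
45 -0.6 1 0 None
45 -0.6 1 0.8 None
45 -0.6 -1 0 None
45 -0.4 1 0 None
45 -0.4 1 0.8 None
45 -0.4 -1 0 None
45 -0.2 1 0 [0.12 0.25 2.36 3.93 0.32 1.04]
45 -0.2 1 0.8 [0.12 0.25 2.36 3.93 0.32 1.84]
45 -0.2 -1 0 [ 0.12  0.25  2.36  3.93  0.32 -2.1 ]
45 -0.0 1 0 [-0.25  0.23  2.42  2.56  0.33  1.95]
45 -0.0 1 0.8 [-0.25  0.23  2.42  2.
[... 1112 characters left out ...]
 0.48  0.34  2.02 -1.1   0.72  0.34]
48 -0.6 1 0.8 [ 0.48  0.34  2.02 -1.1   0.72  1.14]
48 -0.6 -1 0 [ 0.48  0.34  2.02 -1.1   0.72 -2.8 ]
48 -0.4 1 0 None
48 -0.4 1 0.8 None
48 -0.4 -1 0 None
48 -0.2 1 0 None
48 -0.2 1 0.8 None
48 -0.2 -1 0 None
48 -0.0 1 0 [-0.23  0.18  2.33  2.07  0.17  2.46]
48 -0.0 1 0.8 [-0.23  0.18  2.33  2.07  0.17 -3.02]
48 -0.0 -1 0 [-0.23  0.18  2.33  2.07  0.17 -0.68]
48 0.2 1 0 [-0.52  0.2   2.29  1.45  0.46  2.7 ]
48 0.2 1 0.8 [-0.52  0.2   2.29  1.45  0.46 -2.79]
48 0.2 -1 0 [-0.52  0.2   2.29  1.45  0.46 -0.44]
48 0.4 1 0 [-0.69  0.26  2.18  1.18  0.7   2.68]
48 0.4 1 0.8 [-0.69  0.26  2.18  1.18  0.7  -2.8 ]
48 0.4 -1 0 [-0.69  0.26  2.18  1.18  0.7  -0.46]
```

```bash
python3 - <<'E'
from h import *
np.set_printoptions(precision=2,suppress=True)
d=rpy([0,0,-1],-1)
movep([120,460,400],observe()['eef_rot'])
move_gripper(0,20)
movep([470,-120,380],d)
movep([637,-168,260],d)
o=observe();print(o['time'],o['position'],o['ft_force'],o['opening'])
for c in ['side','top']: snap(c,c+'3')
E
```

```text
6.975 [ 636.67 -167.65  261.03] [0.49 0.66 1.34] 0.7307932064203538
```

View pics/side3.png

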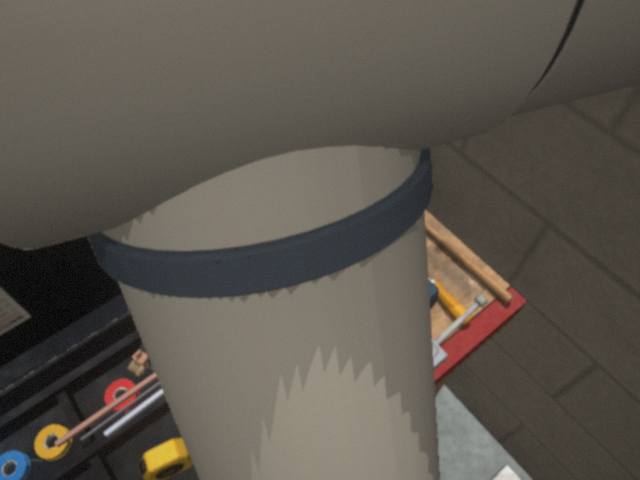

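View pics/top3.png

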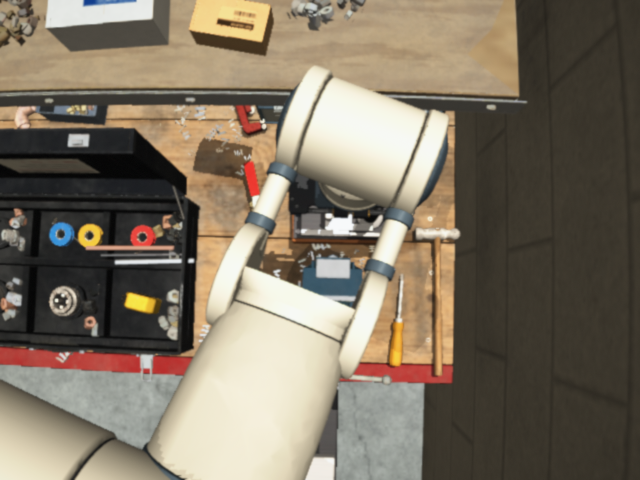

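Both views are blocked by the wrist here (side around (280,250), top around (360,140)), so I'll push by force feedback.

```bash
python3 - <<'E'
from h import *
np.set_printoptions(precision=2,suppress=True)
movel([637,-168,180]); movel([637,-168,140],velocity=80); hold(.2)
o=observe();f0=np.array(o['ft_force']);print(o['time'],o['position'],f0)
y=-160
while y<-108:
    movel([637,y,140],velocity=60)
    o=observe();f=np.array(o['ft_force'])-f0;print(y,np.array(o['position']),f)
    if np.abs(f).max()>12: break
    y+=4
E
```

```text
8.6083 [ 637.31 -168.12  140.57] [-0.83 -0.49  0.29]
-160 [ 637.04 -159.43  140.13] [ 0.7   0.94 -0.46]
-156 [ 636.98 -155.77  140.  ] [ 1.14  0.22 -0.68]
-152 [ 636.99 -151.77  140.01] [1.32 1.25 0.94]
-148 [ 636.99 -147.77  139.97] [ 0.19  0.44 -0.19]
-144 [ 637.01 -143.74  140.02] [ 0.56  0.14 -0.3 ]
-140 [ 637.01 -139.72  140.03] [ 1.24 -0.54  0.15]
-136 [ 636.98 -135.71  139.98] [ 0.86  0.49 -0.58]
-132 [ 637.01 -131.71  140.  ] [0.6  0.32 0.3 ]
-128 [ 637.01 -127.74  140.02] [ 0.95  0.25 -0.42]
-124 [ 637.01 -123.69  140.01] [ 0.94  0.66 -0.84]
-120 [ 636.98 -119.69  139.99] [ 1.33  0.65 -0.59]
-116 [ 637.   -115.69  140.01] [ 1.44  1.19 -0.9 ]
-112 [ 637.07 -113.22  139.98] [  0.71 -10.28  -2.63]
```

```bash
python3 - <<'E'
from h import *
np.set_printoptions(precision=2,suppress=True)
d=rpy([0,0,-1],-1)
movel([637,-116,140],velocity=60)
movel([637,-122,200]); movel([637,-140,300]); movep([450,-100,420],d)
move_gripper(75)
for c,(x0,y0,x1,y1) in {'side':(180,140,390,310),'top':(225,130,425,280)}.items():
    s=snap(c,c+'4')
    for n in ['lock_tab','torch_handle','torch','valve_body']:
        for r in place_of(n,s)[:2]: print(c,n,np.array(r['centre']),round(r['confidence'],2))
print(observe()['time'])
E
```

```text
side lock_tab [638.8 -96.7 149.3] 0.83
side torch [ 638.2 -213.3   56.3] 0.51
side valve_body [646.2   8.3  19.4] 0.86
side valve_body [485.2  67.   -3.6] 0.73
top lock_tab [634.  -98.  147.1] 0.68
top torch_handle [ 641.3 -216.1  169.6] 0.72
top torch [ 640.1 -211.4   56.3] 0.64
top valve_body [645.7   8.   23. ] 0.76
top valve_body [ 479.4 -370.5   -1.6] 0.62
16.1083
```

View pics/top4.png

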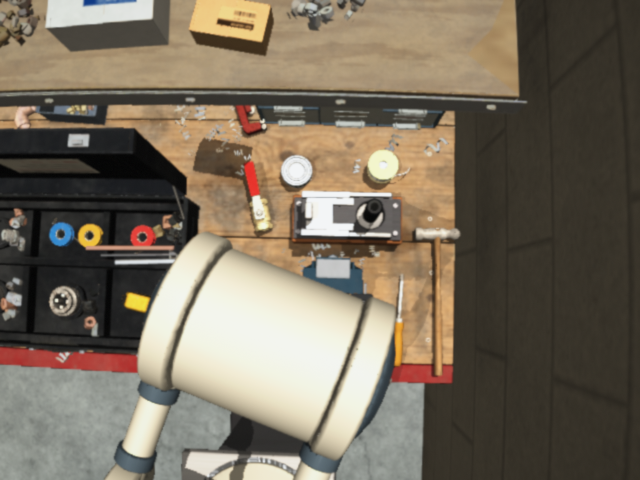

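View pics/side4.png

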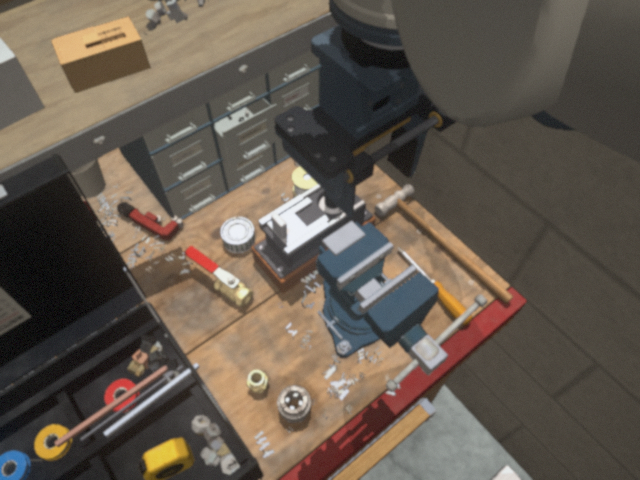

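The top view shows the tab moved to about (308,212) against the far end, and the torch still upright at (373,210). The networks put the tab about 38 mm further along, so it's open. Next is the grasp.

```bash
python3 - <<'E'
from h import *
np.set_printoptions(precision=2,suppress=True)
d=rpy([0,0,-1],-1)
X,Y=640,-213
movep([X,Y,290],d)
movel([X,Y,151],velocity=120); hold(.2)
o=observe();print(o['time'],o['position'],o['ft_force'])
move_gripper(20,40)
o=observe();print(o['time'],o['position'],o['ft_force'],o['opening'])
movel([X,Y,171],velocity=50)
o=observe();print(o['time'],o['position'],o['ft_force'],o['opening'])
if np.abs(o['ft_force']).max()<15:
    movel([X,Y,330],velocity=120)
    o=observe();print(o['time'],o['position'],o['ft_force'],o['opening'])
E
```

```text
18.625 [ 640.24 -213.08  151.54] [-1.3   1.13 -0.85]
19.3833 [ 639.96 -213.01  150.96] [ 0.62 -0.35 -0.59] 29.406184815259614
19.9333 [ 640.04 -213.    171.23] [-0.21 -0.02 -2.64] 29.58481113458712
21.4083 [ 639.73 -212.89  329.15] [ 0.49  0.33 -3.02] 29.398835087630875
```

```bash
python3 - <<'E'
from h import *
np.set_printoptions(precision=2,suppress=True)
d=rpy([0,0,-1],-1)
s=snapshot('top')
for uv in [(262.5,214.5)]:
    p,r=ray(s,uv); print(p+r*(22-p[2])/r[2])
s2=snapshot('side'); p,r=ray(s2,(235,290)); print(p+r*(22-p[2])/r[2])
movel([500,-60,390],velocity=250)
B=np.array([646,5.5,20]); az=-.9
z=np.array([np.cos(az),np.sin(az),-1])/2**.5
T=B-z*(265-19); a=rpy(z,1)
q0=ik(T,a);q1=ik(T+[0,0,70],a);print(q0,q1,observe()['joint_pos'])
goto_joints(q1)
o=observe();print(o['time'],o['position'],o['ft_force'],o['opening'])
for c in ['side','top']: snap(c,c+'5')
E
```

```text
[646.65   1.32  22.  ]
[639.75   6.38  22.  ]
[ 0.6   0.5   1.76 -0.94  1.06  0.5 ] [ 0.6   0.4   1.69 -0.87  1.17  0.34] [-0.24  0.19  1.34 -0.    1.62  1.33]
23.7917 [538.35 140.99 264.06] [ 0.37  0.44 -1.  ] 29.137386158154477
```

View pics/top5.png

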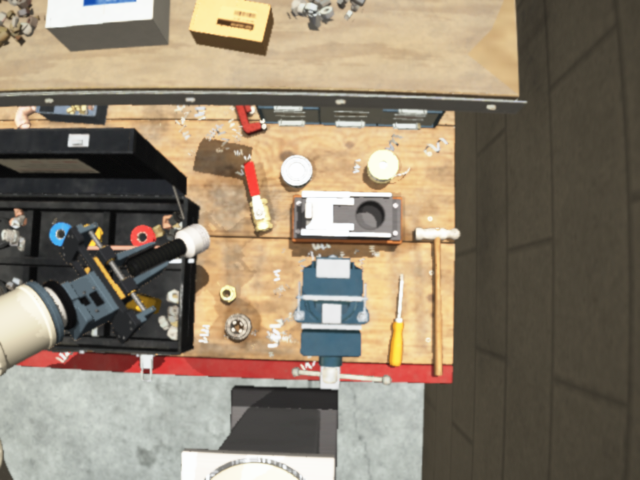

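View pics/side5.png

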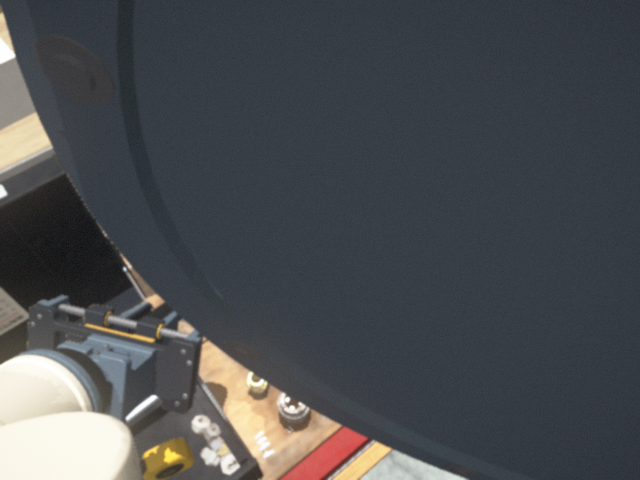

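The top view shows the torch held with its head at (193,240), and the well at (370,215) is empty. The arm blocks the side view. I'll move to the final pose and overlay the expected torch outline.

```bash
python3 - <<'E'
from h import *
np.set_printoptions(precision=2,suppress=True)
B=np.array([645.5,5,20]); az=-.9
z=np.array([np.cos(az),np.sin(az),-1])/2**.5
T=B-z*(265-19); a=rpy(z,1)
movel(T,a,velocity=80); hold(.5)
o=observe();print(o['time'],T,o['position'],o['ft_force'],o['opening'])
R=Ro.from_euler('xyz',o['eef_rot']).as_matrix(); zz=R[:,2]; print(z,zz)
G=np.array(o['position'])-19*zz
s=snap('top','top6'); snap('side','side6')
for n in ['torch','torch_handle','valve','valve_body','lock_tab']:
    for r in place_of(n,s)[:2]: print(n,np.array(r['centre']),round(r['confidence'],2))
L=G+115*zz; print('lens exp',L,'handle',G)
x0,y0,x1,y1=120,150,290,290;k=4.5
im=cv2.resize(s['pixels'][y0:y1,x0:x1,::-1].copy(),None,fx=k,fy=k,interpolation=cv2.INTER_CUBIC)
def dr(P,col,c=True):
    p=(proj(s,P)-[x0,y0]+.5)*k-.5; cv2.polylines(im,[p.astype(np.int32)],c,col,1)
def circ(h,r): return [L-h*zz+r*(np.cos(t)*R[:,0]+np.sin(t)*R[:,1]) for t in np.linspace(0,6.2,30)]
for h,r in [(0,25),(38,25),(46,15),(150,15)]: dr(circ(h,r),(0,0,255))
dr([L,B],(0,255,0),False)
vo=np.array([683.5,16.5]); dd=(B[:2]-vo)/np.linalg.norm(B[:2]-vo); n=np.array([-dd[1],dd[0]])
for zc,col in((4,(255,255,0)),(36,(255,0,255))): dr([[*(B[:2]+dd*u*31+n*v*16),zc] for u,v in [(-1,-1),(1,-1),(1,1),(-1,1)]],col)
cv2.imwrite('pics/z6.png',im)
E
```

```text
25.4167 [537.37 141.26 193.95] [537.39 141.28 194.01] [-0.65 -0.31 -1.93] 29.43171297765753
[ 0.44 -0.55 -0.71] [ 0.44 -0.55 -0.71]
torch [585.3  90.9 125.7] 0.83
torch_handle [531.8 151.2 208.9] 0.72
valve [684.2  14.6  -2. ] 0.67
valve [420.   39.3   3.4] 0.45
valve_body [649.6   7.5  18.1] 0.7
lock_tab [636.7 -93.4 146.9] 0.87
lens exp [579.59  88.11 126.13] handle [529.04 151.8  207.45]
```

View pics/z6.png

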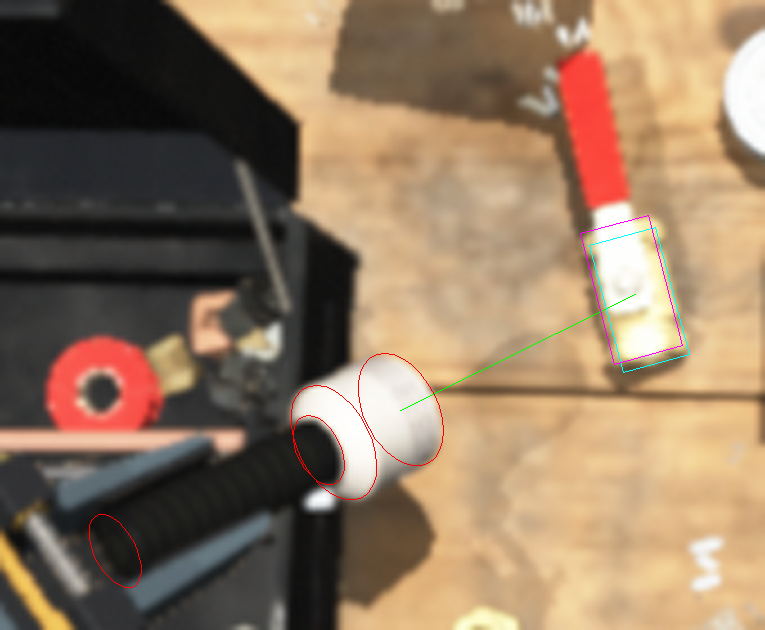

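View pics/side6.png

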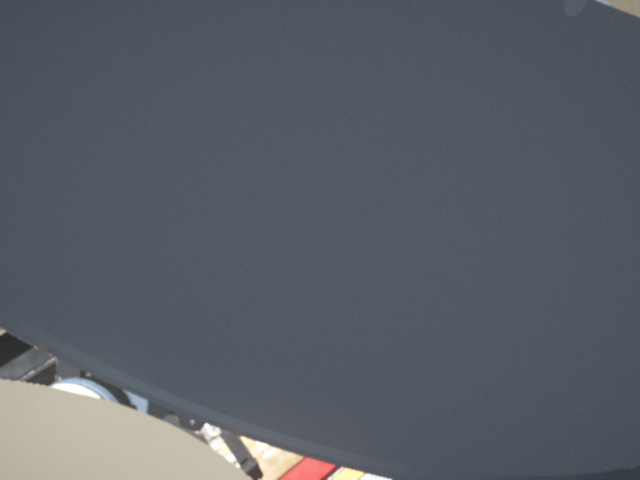

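The torch outline matches the overlay to about 1 px, with the head at zoom (370,420). The aim line ends on the brass body at about (636,295). The side view is blocked by the elbow. Handing in.

```bash
python3 - <<'E'
from h import *
hold(.5); o=observe(); print(o['time'],o['position'],np.abs(o['joint_velocities']).max(),o['opening'],o['ft_force'])
print(sign_off())
E
```

```text
26.2667 [537.36782702 141.25218717 193.94354502] 0.002074698353550554 29.18204121762886 [-0.31337122  0.85566748 -1.62782724]
the job is handed in; nothing more can be done
None
```

The job is handed in at 26.3 s: the lock is open, and the gripper is holding the torch still in the air, aimed at the valve's brass body.

- **Lock:** I pushed the slide with the shut fingers until it met about 10 N at its end stop. The networks then put the tab at about y = -97 mm, roughly 38 mm from where it started. A reading from the final pose gave -93 mm, and both fit fully open within their accuracy. I did not feel the detent's 4 N bump in the force readings, which were only taken every 4 mm.
- **Torch:** I gripped it at the handle point with 40 N and drew it straight up, with no sign of snagging. It now slants 45 degrees with the lens low, and by the arm's own position the lens is about 150 mm from the aim point. The force on the tool is only about the torch's weight, and the fingers read 29 mm on the 30 mm handle.
- **Last checks:** In the top view, the torch outline matched what I expected to about 1 px. The brass body's position is only known to about 3 mm, because the networks and my pixel reading differed by that much. The network's lens reading was about 6 mm from the computed lens position.
- **Not checked:** The arm blocked the side camera at the final pose, so the lens height rests on the arm's position and the grip, not on a second view. In the top view the valve had not moved, and I saw no change in the other things on the bench.

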